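# Seat the thread comb leaf in the clamped spindle

## Robot

A 7-joint arm with a two-finger parallel gripper is mounted at the origin on the work surface. World frame = base frame: x ahead of the robot, y to its left, z up, the work surface at z = 0. Lengths are in m, angles in degrees, forces in N, time in s.
With the tool pointing down it reaches from about 0.425 to 0.95 m from the base axis. Payload 4.7 kg.
Tool frame: the origin (TCP) lies midway between the tips of the shut fingers; the grasp point (between the pads) lies 19 mm behind it; z points along the fingers, y is the line along which they close (so a half turn about z gives the same grasp; the last joint's range is limited). The gripper opens to 87 mm and grips with 3 to 60 N. Pads are 19 mm wide; open, the fingers measure 117 mm over their backs; the gripper's body (75 mm by 190 mm) begins 51 mm behind the grasp point.
Start: joints at [-72.76, 26.849, -2.785, 87.806, 1.381, 65.374, -4.715], TCP at [0.219, 0.639, 0.223] pointing down, gripper open.
Joint ranges: [-148.3, 148.3], [-19.14, 114.17], [-79.39, 73.82], [5.75, 140.21], [-59.74, 239.74], [12.07, 113.84], [-152.46, 152.46]. Speed limits (degrees/s): [147.25, 147.25, 180, 180, 180, 180, 180].

## Interface

Orientations are given as [roll, pitch, yaw] about the fixed x, y, z axes, in that order (R = Rz(yaw) Ry(pitch) Rx(roll)).
In Python, from cell import * gives the robot as it stands. The module is installed in compiled form; this text tells all that it offers.
- The arm moves only by the shell command python3 -m jog 'ROWS' [OPENING] [FORCE]. ROWS is JSON, a list that holds one entry, the list of rows, each a list of 6 numbers: the shift along the world's x, y, z in mm, then the turn, a rotation vector about the world's x, y, z in degrees. A call has 1 to 12 rows; each row is the pose to reach, as a shift and turn from the pose commanded when the call began; what a row does not reach only later rows make up. A row lasts 1/8 s, in which the tool goes at most 62.5 mm and 10.7 degrees, less where a joint would pass 70% of its speed; a pose out of reach is approached as far as the arm can. A call with a gripper value outside its range is refused whole. OPENING is the opening, from 0 (shut) to 1 (fully open), set as the call begins (- or left out, the last holds). The fingers move at their own pace and stop on an object; FORCE is the grip in N (left out, the last holds). Time passes only in rows, so rows that repeat a pose let the fingers close. It gives the time, the measured TCP pose, the force, the opening and the grip force at its end, in the units of the state.
- read_state(): the state, without advancing time (a new reading comes with each control period).
- get_image(name): name is "scene" or "side" or "wrist"; returns the picture (400x640x3 uint8, red, green, blue); there is no depth.
- camera_params(name): a dict with "mtx" (3x3 intrinsics, pixels), "k1" (the pictures are not rectified: a ray, as slopes to the right and down, at radius r is drawn at 1 + k1 r^2 times it, then the intrinsics apply), "cam_to_world" (4x4, takes a point from camera to world coordinates). Camera axes: x right, y down, z forward; pixel columns grow to the right and rows downward; lengths in m; the calibration is good to about 2 mm. A picture is of the moment at which its call begins: read the wrist's pose just before it. camera_params takes no time and is no camera call; for the wrist camera it gives the pose at the moment of the call.
- close_job(): hands the job in; it is judged then, once.
Trained networks look in the newest picture that a camera, given by its name, has taken for a name from the list of things; names that differ only in an ending like _2 or _b are one class to them, and where a whole thing is asked for, a point or a joint stands for the part that bears it (a point fixed in the world has none). Each returns a list of dicts, best first, with "confidence" (0 to 1); they miss things now and then, are a little off and sometimes report something else, mostly with a low value. They report only what shows in the picture. A call takes as long as a camera call. They do not tell look-alikes from the thing itself.
- boxes_of(camera, target): "box" ([centre column, centre row, width, height] in pixels, round what is visible of it).
- cut_out(camera, target): "region" (400x640 bool, what is visible of it) and "box" ([centre column, centre row, width, height] in pixels, round what is visible of it).
The state is a dict: "t": time; "q": joint angles; "dq": joint speeds; "joint_efforts": joint torques, N m; "ee_pos": TCP position; "eef_rot": TCP orientation; "ft_force": force on the tool from outside, world axes, zero at the start; "torque": the same for the moment, N m; "gripper_width": finger opening in m; "grasp_force": force on a finger pad.
Only numpy, scipy, OpenCV 4.12 (cv2) and the standard library are available. Lean on these libraries where they do the work, as an engineer would, in place of code of your own. Each camera call takes 0.05 s, during which the arm holds its last target. There are 200 camera calls.

## Task

Check the pitch of the threaded spindle: pick up the comb leaf with the coarse teeth, lay it flat on the steel rest bar beside the spindle and feel for the thread with its teeth until they drop into the grooves. Press it gently towards the spindle, at about 9 N, for half a second to check that every tooth is fully home and the leaf sits flat, then let go and leave it seated there. Once its teeth are at the thread never force it (keep below 30 N), and leave the fine leaf and the other things on the bench where they are.

Things in the scene. Friction and masses are not known exactly. Their poses are not given: they have to be found in the camera images.
- coarse_leaf_knob (a point): Centre of the round upright knob (diameter 16, 35 mm tall, from 5 to 40 mm above the leaf's underside) of the comb leaf to be used; this point is 22.5 mm above the underside. +x points from the knob to the toothed edge, z up. 160 g in all.
- tooth_left (a point): Middle of the tip of the outermost tooth on the coarse leaf's +y side, half-way up the plate; axes as the leaf's.
- tooth_right (a point): Middle of the tip of the outermost tooth on the coarse leaf's -y side, half-way up the plate; axes as the leaf's.
- coarse_leaf: The coarse comb leaf: steel plate 5 mm thick, 60 mm wide in y, x from -12 mm (back edge) to +62 mm (tooth tips; gullets at +56). Five V teeth, 60 degree flanks, 12 mm pitch, at y = -24, -12, 0, 12, 24 mm; flat tips 3 mm wide. Origin on its underside below the knob's axis; axes as the knob's.
- fine_leaf_knob (a point): Centre of the knob of the other comb leaf, same plate and knob, but with ten fine teeth of 6 mm pitch. It does not fit; leave it where it lies.
- rod_axis (a point): Point on the clamped spindle's axis, half-way along, 40 mm above the bench. y runs along the axis, z up, the rest bar is on the -x side. Leaf fully home: +x along this +x, tooth tips on the groove floors at x = -17 mm, knob's axis at x = -79 mm. With tips on the crests these are -22 and -84 mm.
- rest_top (a point): Centre of the flat top of the ground steel rest bar, 37.5 mm above the bench, axes as rod_axis; 122 mm deep in x (-148 to -26 mm from the spindle's axis), 165 mm long in y. A leaf lying on it has its teeth at the height of the spindle's axis.
- fixture: Fixed fixture with rest bar and spindle; origin on the bench under rod_axis, same axes. Thread: 12 mm pitch, 60 degree V, crests 2 mm wide at 22 mm radius, groove floors 4.2 mm wide at 17 mm, y = -70 to 70 mm. Where the crests stand along y varies and is not given: see or feel it. Vee blocks and straps at y = 96 to 120 mm either side, 64 mm high.
- drill_stand: Black block 55 x 120 x 35 mm holding upright twist drills up to 95 mm high; bystander. Origin under its centre.
- wood_packing: Two packing boards stacked, 70 x 150 x 48 mm; bystander. Origin under its centre.
- drill_vise: Small blue machine vise, 130 x 80 x 53 mm; bystander. Origin under its base.
Things that resemble listed ones, but are neither listed nor needed, are in the scene too. Leave any purple or yellow look-alike of the coarse_leaf alone.

How it is judged (in metres and radians):
On the way:
1. the coarse leaf is fully home in the thread, flat, and pressed against the fixture with more than 5 N, for 0.3 s (x of tooth_left in the frame of rod_axis between -0.0185 and -0.0145 m and x of tooth_right in the frame of rod_axis between -0.0185 and -0.0145 m and z of each of tooth_left, tooth_right in the frame of rod_axis below 0.002 m and angle between coarse_leaf's own z axis and vertical below 0.04 rad and contact force between coarse_leaf and fixture above 5 N), for 0.3 s.
At the end, for the whole second after the job is handed in: The coarse leaf lies released and at rest on the rest bar, flat within 0.04 rad, its teeth at the height of the spindle's axis within 2 mm, both outermost tooth tips within 1.5 mm of the groove floor (x of tooth_left in the frame of rod_axis between -0.0185 and -0.0145 m and x of tooth_right in the frame of rod_axis between -0.0185 and -0.0145 m and z of tooth_left in the frame of rod_axis between -0.002 and 0.002 m and z of tooth_right in the frame of rod_axis between -0.002 and 0.002 m and angle between coarse_leaf's own z axis and vertical below 0.04 rad and linear speed of coarse_leaf below 0.01 m/s); the robot touches nothing.
It fails at once if with its teeth at the thread, the leaf is forced against the fixture with 30 N or more (contact force between coarse_leaf and fixture above 30 N and x of any of tooth_left, tooth_right in the frame of rod_axis above -0.025 m).
It fails at once if the robot hits the fixture with 30 N or more (contact force between any of the fingers, the arm and fixture above 30 N).
It fails at once if the fine leaf is moved by more than 20 mm (distance of fine_leaf_knob from where it was at the start of the episode above 0.02 m).
It fails at once if a bystander is moved by more than 30 mm (distance of any of drill_stand, wood_packing, drill_vise from where it was at the start of the episode above 0.03 m).
It also fails if it takes over 72 s, if anything falls off the work surface, if the arm or the gripper's body presses on something with over 40 N, if the wrist force passes 120 N, or if a joint passes its speed limit or range.

## Working session

There is one attempt and no reset: what is moved stays moved. The work goes in short steps, Python scripts to look and compute and a shell command to move; the robot and the scene stay as the last step left them, time stands still between calls to the robot, and variables do not carry over. Pictures are saved under pics/ and viewed, at most 10 in all, crops included, and the job is handed in when it is done.

```bash
mkdir -p pics
cat > h.py <<'E'
from cell import *
import numpy as np, cv2
def ray(cam,uv,P=None):
    P=P or camera_params(cam); K=np.array(P["mtx"]);T=np.array(P["cam_to_world"])
    a=(uv[0]-K[0,2])/K[0,0]; b=(uv[1]-K[1,2])/K[1,1]
    rd=np.hypot(a,b); r=rd
    for _ in range(30): r=rd/(1+P["k1"]*r*r)
    s=r/rd if rd>0 else 1
    return T[:3,3], T[:3,:3]@np.array([a*s,b*s,1])
def onz(cam,uv,z,P=None):
    o,d=ray(cam,uv,P); return o+d*(z-o[2])/d[2]
def proj(cam,p,P=None):
    P=P or camera_params(cam); K=np.array(P["mtx"]);T=np.array(P["cam_to_world"])
    c=T[:3,:3].T@(np.array(p)-T[:3,3]); a=c[:2]/c[2]; a=a*(1+P["k1"]*(a@a))
    return K[:2,:2]@a+K[:2,2]
def save(cam,name):
    im=get_image(cam); cv2.imwrite('pics/'+name,im[:,:,::-1]); return im
E
python3 - <<'E'
from h import *
a=save('scene','s0.png'); b=save('side','d0.png')
for c in('scene','side'):
  for t in('coarse_leaf','coarse_leaf_knob','fine_leaf_knob','fixture','drill_stand','wood_packing','drill_vise'):
    print(c,t,[(np.round(x['box']).astype(int).tolist(),round(x['confidence'],2)) for x in boxes_of(c,t)][:4])
  print(np.round(camera_params(c)['cam_to_world'],3).tolist())
E
```

```text
scene coarse_leaf [([269, 187, 18, 21], 0.61), ([280, 163, 19, 19], 0.57), ([350, 223, 89, 65], 0.52), ([234, 183, 17, 17], 0.5)]
scene coarse_leaf_knob [([232, 182, 20, 13], 0.67), ([267, 186, 20, 18], 0.65), ([281, 163, 21, 18], 0.61)]
scene fine_leaf_knob [([308, 175, 18, 16], 0.69), ([268, 184, 15, 20], 0.49)]
scene fixture [([352, 223, 91, 67], 0.66), ([308, 174, 16, 20], 0.64)]
scene drill_stand [([247, 147, 31, 24], 0.79)]
scene wood_packing [([254, 212, 46, 35], 0.88)]
scene drill_vise [([457, 262, 37, 47], 0.69)]
[[-0.623, 0.504, -0.598, 1.509], [0.782, 0.405, -0.474, 0.728], [0.003, -0.763, -0.646, 1.057], [0.0, 0.0, 0.0, 1.0]]
side coarse_leaf [([376, 268, 25, 20], 0.92), ([431, 284, 35, 26], 0.73)]
side coarse_leaf_knob [([378, 265, 29, 21], 0.97), ([348, 299, 26, 24], 0.67), ([430, 284, 30, 25], 0.57)]
side fine_leaf_knob [([314, 266, 33, 15], 0.69)]
side fixture [([298, 199, 93, 66], 0.59)]
side drill_stand [([402, 330, 53, 78], 0.85)]
side wood_packing [([408, 228, 61, 51], 0.8), ([375, 268, 30, 20], 0.53)]
side drill_vise [([239, 150, 36, 29], 0.69)]
[[0.862, -0.27, 0.43, -0.053], [-0.507, -0.464, 0.726, -1.073], [0.003, -0.844, -0.536, 0.854], [0.0, 0.0, 0.0, 1.0]]
```

View pics/s0.png

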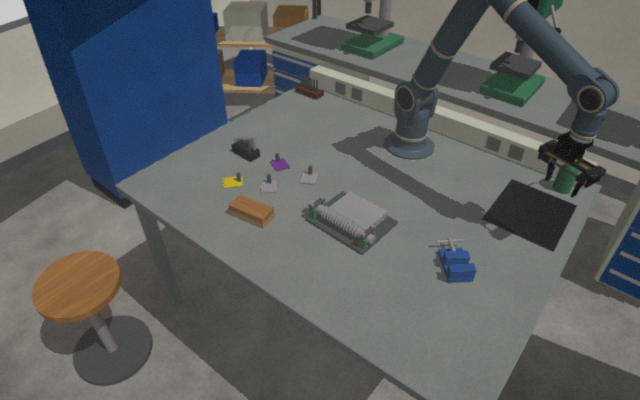

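View pics/d0.png

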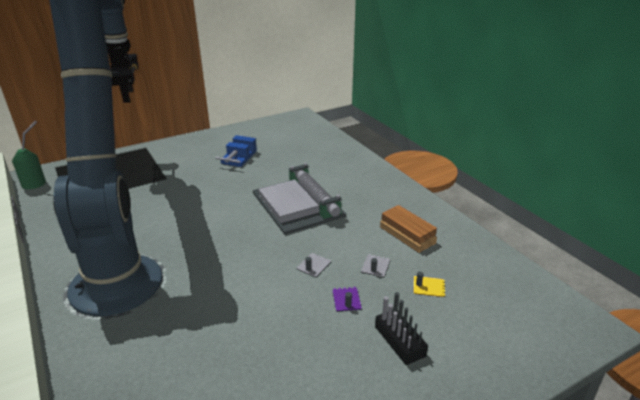

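The scene view shows grey leaves at (269,187) and (309,177), which are (376,266) and (314,265) in the side view. There are also purple and yellow look-alikes, and the fixture is at (350,220). Next I'll locate these and zoom in.

```bash
python3 - <<'E'
from h import *
for n,c,uv,z in [('A','scene',(269,187),.003),('A','side',(376,266),.003),('B','scene',(309,178),.003),('B','side',(314,265),.003),('vise','scene',(457,262),.02),('wood','scene',(254,212),.02),('drill','scene',(247,150),.02),('purple','side',(347,299),.003),('yellow','side',(430,286),.003),('fix','scene',(352,223),.02),('fix','side',(298,199),.02)]:
  print(n,c,onz(c,uv,z).round(3))
a=cv2.imread('pics/s0.png');b=cv2.imread('pics/d0.png')
f=lambda x:cv2.resize(x,None,fx=8,fy=8,interpolation=cv2.INTER_CUBIC)
cv2.imwrite('pics/c.png',np.vstack([f(a[165:200,250:330]),f(b[250:282,295:395])[:,:640]]))
E
python3 -c "
from h import *;s=read_state();print(s)"
```

```text
A scene [ 0.587 -0.264  0.003]
A side [ 0.582 -0.272  0.003]
B scene [ 0.45  -0.182  0.003]
B side [ 0.447 -0.189  0.003]
vise scene [0.51  0.467 0.02 ]
wood scene [ 0.736 -0.191  0.02 ]
drill scene [ 0.48 -0.49  0.02]
purple side [ 0.453 -0.335  0.003]
yellow side [ 0.651 -0.398  0.003]
fix scene [0.569 0.107 0.02 ]
fix side [0.547 0.085 0.02 ]
{'t': 0.8, 'q': array([-72.75933657,  26.84735734,  -2.784109  ,  87.80493922,
         1.38153617,  65.37550611,  -4.71657168]), 'dq': array([-0.04714294,  0.09347771, -0.11448153,  0.08794277, -0.00461984,
       -0.01001504, -0.05312352]), 'joint_efforts': array([-7.72325802e-04, -5.07783186e+01, -8.07029544e-02, -2.36441302e+01,
       -6.11789804e-02,  3.10959038e-02,  4.47480986e-08]), 'ee_pos': array([0.21857641, 0.63865276, 0.22259609]), 'eef_rot': array([ 1.79994330e+02, -1.48973191e-03,  1.61102791e+02]), 'ft_force': array([0.25253652, 0.16567029, 0.15189772]), 'torque': array([-0.01664845, -0.02518769,  0.0444426 ]), 'grasp_force': 0.0, 'gripper_width': 0.08659161269268958}
```

View pics/c.png

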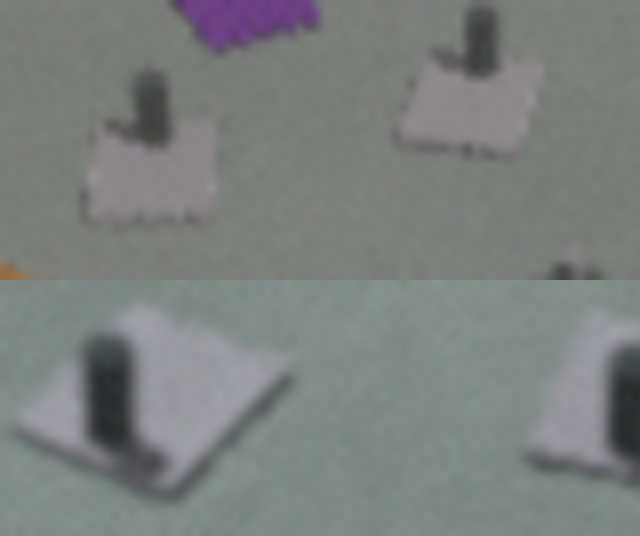

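Leaf A at about (0.585,-0.268) shows five coarse teeth, while B's edge is fine. I'll go above the fixture first and look from close by.

```bash
python3 -m jog '[[[30,-55,10,0,0,0],[60,-110,20,0,0,0],[90,-165,40,0,0,0],[120,-220,60,0,0,0],[150,-275,70,0,0,0],[180,-330,80,0,0,0],[210,-385,80,0,0,0],[240,-440,80,0,0,0],[270,-495,80,0,0,0],[300,-550,80,0,0,0],[300,-550,80,0,0,0],[300,-550,80,0,0,0]]]'
python3 - <<'E'
from h import *
P=camera_params('wrist'); print(np.round(P['cam_to_world'],3).tolist()); s=read_state();print(s['ee_pos'],s['eef_rot'],s['ft_force'])
save('wrist','w1.png')
E
```

```text
t: 2.3
ee_pos: [0.5186, 0.0886, 0.3026]
eef_rot: [180.0, -0.0, 161.0]
ft_force: [-0.9, 1.1, 0.6]
gripper_width: 0.0869
grasp_force: 0.0
[[0.326, 0.907, 0.268, 0.446], [0.945, -0.313, -0.091, 0.113], [0.001, 0.283, -0.959, 0.464], [0.0, 0.0, 0.0, 1.0]]
[0.51856299 0.08858545 0.30255993] [ 1.79976436e+02 -2.23042791e-02  1.61035615e+02] [-0.89003131  1.07832997  0.55941623]
```

View pics/w1.png

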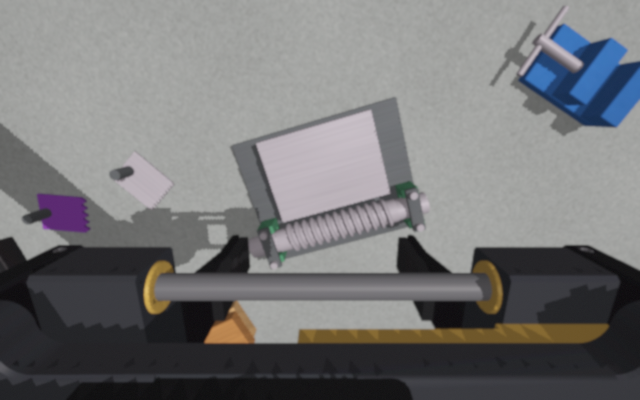

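The wrist view shows the rest bar with corners near (256,143), (372,111), (390,193) and (283,222). The spindle runs from about (270,240) to (420,207), with its crests visible. I'll work out the fixture pose and crest phase.

Run:
```python
from h import *
im=get_image('wrist'); 
r=[(256,143),(372,111),(283,222),(391,193)]
W=[onz('wrist',u,.0375) for u in r]
for w in W: print(w.round(4))
print([np.linalg.norm(W[i]-W[j]).round(4) for i,j in((0,1),(0,2),(1,3),(2,3))])
y=W[1]-W[0]; yaw=np.arctan2(-y[0],y[1]); print('yaw',np.degrees(yaw))
for a in(-150,-60,-30,0): pass
# refine with minimal rect of bright bar region
g=cv2.cvtColor(im,cv2.COLOR_RGB2HSV); 
# warp a top view at z=.040 about estimate
c=np.mean(W,0)
np.save('c.npy',np.r_[c[:2],yaw])
def warp(z,fn,s=4):
  X=np.array([np.cos(yaw),np.sin(yaw)]);Y=np.array([-X[1],X[0]])
  P=camera_params('wrist')
  xs=np.arange(-80,120,1/s*1.0);ys=np.arange(-100,100,1/s)
  m=np.zeros((len(xs),len(ys),2),np.float32)
  K=np.array(P['mtx']);T=np.array(P['cam_to_world'])
  gx,gy=np.meshgrid(xs,ys,indexing='ij')
  p=np.stack([c[0]+(X[0]*gx+Y[0]*gy)/1e3,c[1]+(X[1]*gx+Y[1]*gy)/1e3,np.full_like(gx,z)],-1)
  q=(p-T[:3,3])@T[:3,:3]; a=q[...,:2]/q[...,2:]; a=a*(1+P['k1']*(a**2).sum(-1,keepdims=True))
  m=(a@K[:2,:2].T+K[:2,2]).astype(np.float32)
  return cv2.remap(im,m,None,cv2.INTER_CUBIC)
t=warp(.0375,'');u=warp(.040,'')
cv2.imwrite('pics/warp.png',cv2.resize(t,(800,800))[:600,:,::-1]) if 0 else cv2.imwrite('pics/warp.png',t[:600,:,::-1])
```

```text
[0.4518 0.015  0.0375]
[0.4628 0.1798 0.0375]
[0.5731 0.0089 0.0375]
[0.5819 0.1742 0.0375]
[np.float64(0.1651), np.float64(0.1214), np.float64(0.1192), np.float64(0.1656)]
yaw -3.822784797573456
```

View pics/warp.png

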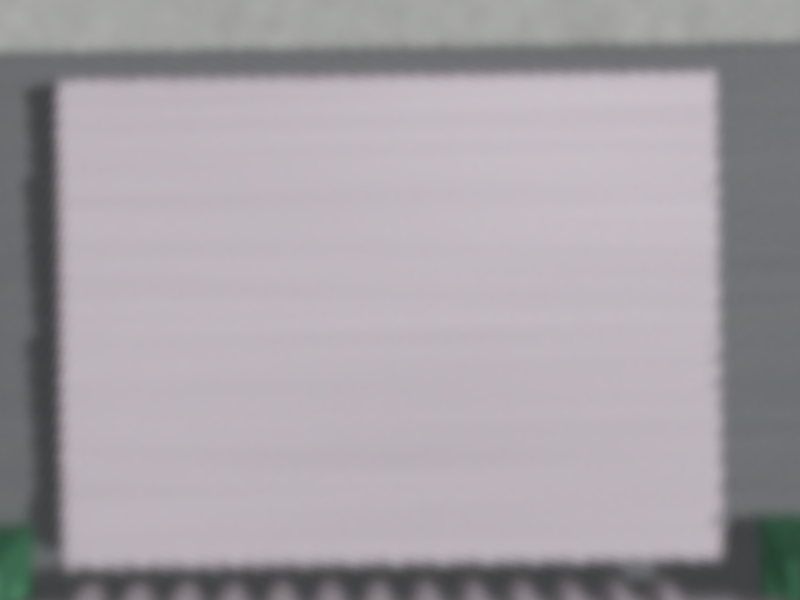

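The warp gives a fixture yaw of about -3.05°, with rod_axis near (0.604, 0.0875) and crests at 12 mm spacing. Next is a close look at leaf A.

```bash
python3 -m jog '[[[10,-60,0,0,0,0],[20,-120,0,0,0,0],[30,-180,0,0,0,0],[50,-240,-10,0,0,0],[70,-290,-30,0,0,0],[90,-330,-50,0,0,0],[100,-350,-60,0,0,0],[100,-350,-60,0,0,0],[100,-350,-60,0,0,0]]]'
python3 - <<'E'
from h import *
s=read_state();print(s['q'].round(1),s['ft_force'])
im=save('wrist','w2.png')
for t in('coarse_leaf','coarse_leaf_knob'): print(t,[(np.round(x['box']).astype(int).tolist(),round(x['confidence'],2)) for x in boxes_of('wrist',t)][:4])
E
```

```text
t: 3.52
ee_pos: [0.6192, -0.2589, 0.2432]
eef_rot: [179.9, 0.0, 161.3]
ft_force: [1.3, 0.1, 0.4]
gripper_width: 0.0868
grasp_force: 0.0
[  0.4  27.1  27.4  88.3 -13.2  67.8 101.5] [1.29858669 0.09322441 0.38061341]
coarse_leaf [([310, 152, 68, 65], 0.88), ([219, 68, 72, 52], 0.66), ([241, 222, 59, 52], 0.61)]
coarse_leaf_knob [([309, 149, 70, 63], 0.74), ([240, 226, 50, 60], 0.66)]
```

View pics/w2.png

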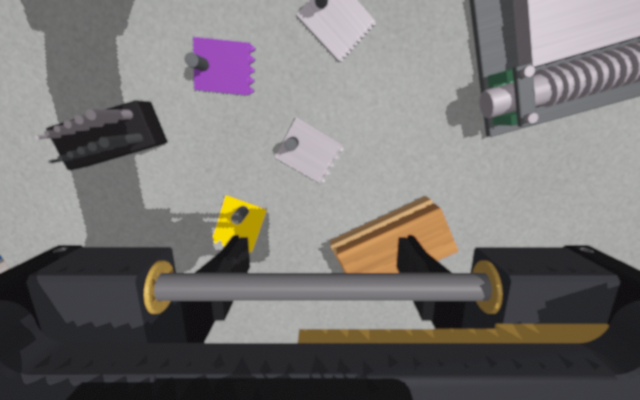

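Leaf A is centred at (310,152), with its toothed edge at lower right from about (344,150) to (322,183) and its knob at (287,145). I'll rectify both grey leaves to compare teeth and get the pose.

```bash
cat >> h.py <<'E'
def warp(cam,c,yaw,z,ext,s,im=None):
  """top view; columns along +x of frame, rows along -y; ext=(x0,x1,y0,y1) mm"""
  P=camera_params(cam); im=get_image(cam) if im is None else im
  x,y=np.cos(yaw),np.sin(yaw)
  gx,gy=np.meshgrid(np.arange(ext[0],ext[1],1/s),np.arange(ext[3],ext[2],-1/s))
  p=np.stack([c[0]+(x*gx-y*gy)/1e3,c[1]+(y*gx+x*gy)/1e3,np.full_like(gx,z)],-1)
  K=np.array(P['mtx']);T=np.array(P['cam_to_world'])
  q=(p-T[:3,3])@T[:3,:3]; a=q[...,:2]/q[...,2:]; a=a*(1+P['k1']*(a**2).sum(-1,keepdims=True))
  return cv2.remap(im,(a@K[:2,:2].T+K[:2,2]).astype(np.float32),None,cv2.INTER_CUBIC)
E
python3 - <<'E'
from h import *
C=[onz('wrist',u,.005) for u in((297,117),(344,150),(322,183),(275,152))]
for c in C: print(c.round(4))
d=(C[1]+C[2]-C[0]-C[3])/2; yaw=np.arctan2(d[1],d[0]); c=np.mean(C,0); print(np.degrees(yaw),c)
D=onz('wrist',(336,25),.005)
im=get_image('wrist')
a=warp('wrist',c,yaw,.005,(-50,50,-50,50),4,im); b=warp('wrist',D,yaw,.005,(-50,50,-50,50),4,im)
cv2.imwrite('pics/ab.png',np.hstack([a,b])[:,:,::-1])
E
```

```text
[ 0.5396 -0.267   0.005 ]
[ 0.5987 -0.223   0.005 ]
[ 0.6314 -0.2647  0.005 ]
[ 0.5719 -0.3098  0.005 ]
36.94938344760051 [ 0.58541126 -0.26610555  0.005     ]
```

View pics/ab.png

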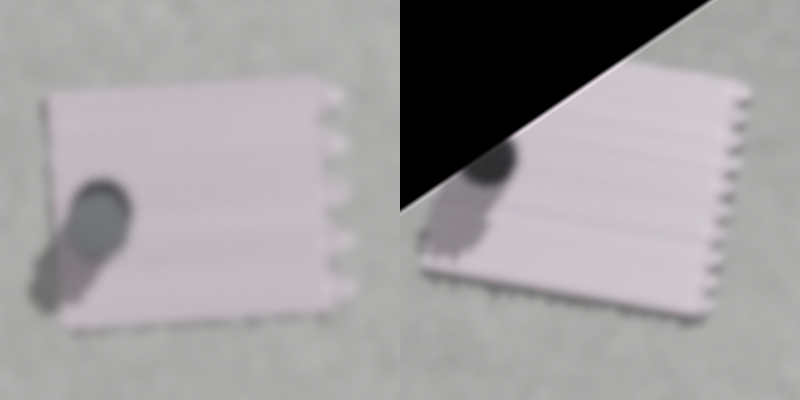

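Leaf A has five teeth and B has ten, so A is the coarse one. Its yaw is about 41.1° and its knob is near (0.5675,-0.282). I'll check the knob and get the crest phase from the saved fixture view.

Run:
```python
from h import *
import h
im=get_image('wrist')
k=np.array([.5675,-.2821])
print('top',proj('wrist',[*k,.040]),'bot',proj('wrist',[*k,.005]))
m=(im.max(2)<95).astype(np.uint8); m[:125]=0;m[170:]=0;m[:,:265]=0;m[:,330:]=0
ys,xs=np.nonzero(m); print(len(xs),xs.mean(),ys.mean(),xs.min(),xs.max(),ys.min(),ys.max())
for r in range(132,164,3): print(r,im[r,270:304:2].mean(1).astype(int))
P0=camera_params('wrist')
T=np.array([[0.326,0.907,0.268,0.446],[0.945,-0.313,-0.091,0.113],[0.001,0.283,-0.959,0.464],[0,0,0,1]])
h.camera_params=lambda c:dict(P0,cam_to_world=T)
w1=cv2.imread('pics/w1.png')[:,:,::-1].copy()
A=(.6039,.0875);yaw=np.radians(-3.05)
for x,z in((-21.5,.0445),(-20.5,.048),(-18,.0526),(-14,.057),(-8,.0605),(0,.062)):
  a=warp('wrist',A,yaw,z,(x-.5,x+.6,-55,55),4,w1).mean((1,2)); y=np.arange(55,-55,-.25)
  a=a-np.convolve(a,np.ones(97)/97,'same'); s=slice(60,-60)
  f=(a[s]*np.exp(-2j*np.pi*y[s]/12)).sum(); print(x,z,'peak y mod12',(-np.angle(f)*-12/2/np.pi)%12 if 0 else (-np.angle(f)*12/2/np.pi)%12, abs(f)/np.abs(a[s]).sum())
```

```text
top [291.49229204 144.5913149 ] bot [294.11874645 141.96009175]
5 296.2 138.8 295 297 138 140
132 [165 169 171 168 169 170 170 172 166 162 185 189 189 189 190 190 190]
135 [169 171 172 169 171 173 174 172 164 184 184 173 170 178 187 189 190]
138 [167 172 171 171 173 172 170 162 173 156 119 104  94  92 141 183 190]
141 [171 173 172 171 168 160 149 130 121 117 117 117 115 105  96 168 189]
144 [169 171 169 149 121 112 118 120 111 114 115 117 116 113 114 174 189]
147 [169 164 132 112 113 117 124 124 115 112 114 116 117 135 174 188 189]
150 [169 160 120 111 116 128 128 127 126 126 136 141 165 185 191 192 192]
153 [167 164 150 135 146 146 146 166 181 186 187 187 188 188 189 190 191]
156 [170 168 168 175 188 189 189 192 191 191 192 191 189 188 187 188 188]
159 [168 168 171 158 158 173 187 190 190 190 191 192 191 191 190 189 187]
162 [172 169 168 168 168 165 153 167 181 188 189 189 190 191 191 191 191]
-21.5 0.0445 peak y mod12 7.699335840402691 0.7669758269617731
-20.5 0.048 peak y mod12 8.09021760541642 0.7716733112059052
-18 0.0526 peak y mod12 9.144965898104449 0.7749092819302569
-14 0.057 peak y mod12 10.603245701534231 0.7120006369488197
-8 0.0605 peak y mod12 11.954185115711818 0.6535172403456843
0 0.062 peak y mod12 0.487793430910383 0.6656269486236593
```

```bash
python3 -m jog '[[[-10,-5,-20,0,0,10],[-20,-10,-50,0,0,20],[-30,-15,-80,0,0,30],[-40,-20,-110,0,0,40],[-51,-21,-140,0,0,50],[-51,-21,-160,0,0,60],[-51,-21,-183,0,0,60],[-51,-21,-183,0,0,60],[-51,-21,-183,0,0,60],[-51,-21,-183,0,0,60]]]'; python3 -c "
from h import *;s=read_state();print(s['q'].round(1),s['ee_pos'],s['eef_rot'],s['ft_force'])
a=save('wrist','w3.png'); print(proj('wrist',[.5675,-.2821,.04]))"
```

```text
t: 5.03
ee_pos: [0.5685, -0.2824, 0.0609]
eef_rot: [-179.9, 0.0, -138.9]
ft_force: [0.7, 0.1, 0.5]
gripper_width: 0.0871
grasp_force: 0.0
[ 24.5  32.9  -2.7 101.7   2.1  45.4 151.9] [ 0.56854856 -0.2824072   0.06089157] [-1.79868806e+02  8.76154052e-03 -1.38866330e+02] [0.70150614 0.11104968 0.5342068 ]
[325.9360578  237.12533525]
```

View pics/w3.png

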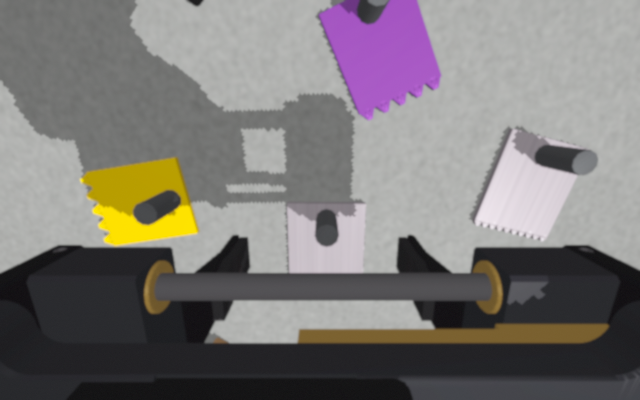

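Knob and leaf are where I computed them, at (327,235). Joint 7 is near its limit (151.9), so I'll turn the tool by -180°, which also puts the camera on the tooth side.

```bash
python3 -m jog '[[[-1,0,0,0,0,-10],[-1,0,0,0,0,-20],[-1,0,0,0,0,-30],[-1,0,0,0,0,-40],[-1,0,0,0,0,-50],[-1,0,0,0,0,-60],[-1,0,0,0,0,-70],[-1,0,0,0,0,-80],[-1,0,0,0,0,-90],[-1,0,0,0,0,-100],[-1,0,0,0,0,-110],[-1,0,0,0,0,-120]]]' && python3 -m jog '[[[0,0,0,0,0,-10],[0,0,0,0,0,-20],[0,0,0,0,0,-30],[0,0,0,0,0,-40],[0,0,0,0,0,-50],[0,0,0,0,0,-60],[0,0,0,0,0,-60],[0,0,0,0,0,-60]]]'; python3 -c "
from h import *;s=read_state();print(s['q'].round(1),s['ee_pos'],s['eef_rot'],s['ft_force'])"
```

```text
t: 6.58
ee_pos: [0.5674, -0.2819, 0.0604]
eef_rot: [179.9, 0.0, 100.8]
ft_force: [-0.4, -0.3, 0.1]
gripper_width: 0.087
grasp_force: 0.0
t: 7.58
ee_pos: [0.567, -0.2819, 0.0599]
eef_rot: [180.0, -0.0, 41.3]
ft_force: [-0.1, 0.0, 0.5]
gripper_width: 0.0872
grasp_force: 0.0
[ -7.4  40.   44.  103.8 -35.2  50.8   4.4] [ 0.56701375 -0.28192549  0.0599133 ] [ 1.79970167e+02 -2.80353014e-02  4.12968219e+01] [-0.08092097  0.04633128  0.51905816]
```

```bash
python3 -m jog '[[[0,0,-30,0,0,0],[0,0,-45,0,0,0],[0,0,-50,0,0,0],[0,0,-50,0,0,0]]]' && python3 -m jog '[[[0,0,0,0,0,0],[0,0,0,0,0,0],[0,0,0,0,0,0],[0,0,0,0,0,0],[0,0,0,0,0,0],[0,0,0,0,0,0],[0,0,0,0,0,0],[0,0,0,0,0,0]]]' 0 45 && python3 -m jog '[[[0,0,20,0,0,0],[0,0,50,0,0,0],[0,0,90,0,0,0],[0,0,90,0,0,0],[0,0,90,0,0,0]]]'
python3 - <<'E'
from h import *
import cv2
s=read_state();print(s['ee_pos'],s['eef_rot'],s['q'].round(1),s['ft_force'])
save('wrist','w4.png')
E
```

```text
t: 8.07
ee_pos: [0.5666, -0.2826, 0.0097]
eef_rot: [180.0, -0.0, 41.1]
ft_force: [-0.2, -0.2, 0.3]
gripper_width: 0.0867
grasp_force: 0.0
t: 9.07
ee_pos: [0.5665, -0.2823, 0.0096]
eef_rot: [-180.0, 0.0, 41.1]
ft_force: [0.9, -0.9, -0.2]
gripper_width: 0.0152
grasp_force: 40.1
t: 9.7
ee_pos: [0.5663, -0.2818, 0.0996]
eef_rot: [-180.0, -0.0, 41.1]
ft_force: [-0.4, 0.6, -1.5]
gripper_width: 0.0147
grasp_force: 45.0
[ 0.56626348 -0.28181447  0.09962696] [-1.79963006e+02 -2.27389012e-02  4.11148811e+01] [ -9.   37.3  46.4 102.5 -32.7  54.6   2.4] [-0.35734317  0.5688369  -1.51283165]
```

View pics/w4.png

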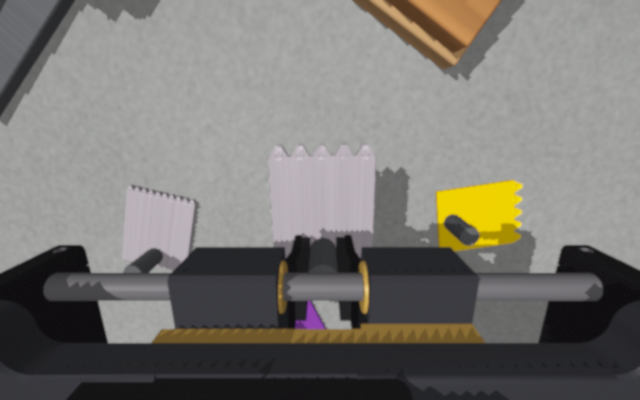

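The leaf is held, with five tips at (278..367,148) and no visible twist. I'll measure the tips in the tool frame, then go above the rest bar.

```bash
python3 - <<'E'
from h import *
s=read_state();y=np.radians(s['eef_rot'][2]);R=np.array([[np.cos(y),np.sin(y)],[-np.sin(y),np.cos(y)]])
for u in((278,148),(322,148),(367,147)): print((R@(onz('wrist',u,.0925)[:2]-s['ee_pos'][:2])*1e3).round(1))
E
python3 -m jog '[[[-5,30,5,0,0,-5],[-10,70,5,0,0,-10],[-15,115,5,0,0,-15],[-20,160,5,0,0,-20],[-30,205,5,0,0,-25],[-35,250,5,0,0,-30],[-40,295,5,0,0,-35],[-50,335,5,0,0,-40],[-57,365,5,0,0,-44.2],[-57,376,5,0,0,-44.2],[-57,376,5,0,0,-44.2],[-57,376,5,0,0,-44.2]]]'
python3 - <<'E'
from h import *
s=read_state();print(s['q'].round(1),s['ft_force'])
im=save('wrist','w5.png')
A=(.6039,.0875);yaw=np.radians(-3.05)
print('predicted bar front corners / axis', [proj('wrist',[A[0]+.9986*x+.0532*y,A[1]-.0532*x+.9986*y,z]).round() for x,y,z in((-.026,.0825,.0375),(-.026,-.0825,.0375),(-.022,0,.04),(-.022,.07,.04))])
E
```

```text
[60.3 23.4]
[60.3 -0.8]
[ 60.8 -25.5]
t: 11.25
ee_pos: [0.5098, 0.0919, 0.1047]
eef_rot: [180.0, -0.0, -3.2]
ft_force: [-0.8, -1.2, -1.4]
gripper_width: 0.0149
grasp_force: 45.0
[-61.7  34.8  64.8 118.2 -40.3  52.9 -67.7] [-0.80522046 -1.15242048 -1.40853588]
predicted bar front corners / axis [array([209., 130.]), array([433., 129.]), array([321., 124.]), array([224., 124.])]
```

View pics/w5.png

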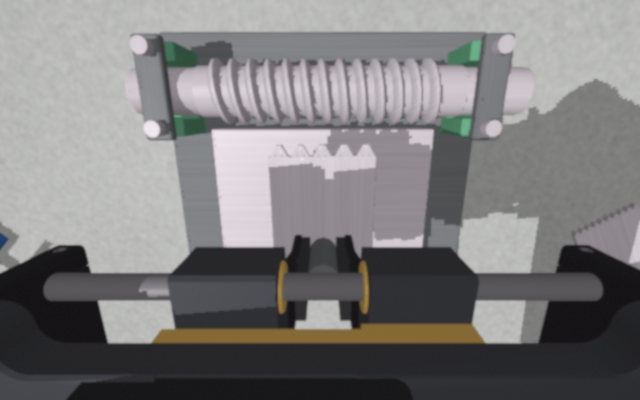

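The view shows the bar's front corners at (212,130) and (433,129), as predicted, with the leaf above it and the spindle's -x silhouette near row 123. I'll measure the crest phase there against the tooth tips.

Run:
```python
from h import *
im=cv2.imread('pics/w5.png')[:,:,::-1].copy()
A=(.6039,.0875);yaw=np.radians(-3.05)
s=read_state();d=s['ee_pos'][:2]-A; c,sn=np.cos(yaw),np.sin(yaw)
print('tool in rod', (c*d[0]+sn*d[1])*1e3,(-sn*d[0]+c*d[1])*1e3, s['eef_rot'][2])
for u,z in (((278,148),.0977),((322,148),.0977),((367,147),.0977),((212,130),.0375),((433,129),.0375)):
  p=onz('wrist',u,z)[:2]-A; print(u,((c*p[0]+sn*p[1])*1e3).round(1),((-sn*p[0]+c*p[1])*1e3).round(1))
for x,z in((-23,.04),(-22,.04),(-21.5,.0445),(-20.5,.048),(-18,.0526),(-14,.057),(0,.062)):
  a=warp('wrist',A,yaw,z,(x-.3,x+.4,-60,60),4,im).mean((1,2)); y=np.arange(60,-60,-.25)
  b=a-np.convolve(a,np.ones(49)/49,'same'); t=slice(50,-50)
  f=(b[t]*np.exp(-2j*np.pi*y[t]/12)).sum(); print(x,z,'peak',((-np.angle(f)*12/2/np.pi)%12).round(2),(abs(f)/np.abs(b[t]).sum()).round(2))
  if x in(-22,-21.5): print(a[120:360:4].astype(int))
```

```text
tool in rod -94.19293432727731 -0.6152017656547039 -3.228803422136031
(278, 148) -33.1 23.3
(322, 148) -33.2 -1.0
(367, 147) -32.7 -25.8
(212, 130) -26.0 80.2
(433, 129) -25.9 -82.7
-23 0.04 peak 7.95 0.15
-22 0.04 peak 8.05 0.22
[ 92 109 124 126 125 126 124 117 112 111 110 108 107 108 103  94  94  94
  94  93 103 120 125 124 122 118 113 114 113 114 114 114 112 104  96  93
  92  93 101 118 126 127 127 126 120 116 116 115 113 113 114 102  85  82
  82  82  90 114 128 128]
-21.5 0.0445 peak 8.63 0.31
[ 96 101 120 128 129 129 129 126 122 120 119 117 114 114 114 106 104 104
 104 104 108 122 129 126 124 121 121 122 122 122 122 122 121 114 107 103
  99 102 111 125 130 130 130 129 125 124 125 123 119 121 118  97  85  83
  82  84 104 126 133 130]
-20.5 0.048 peak 8.86 0.55
-18 0.0526 peak 8.03 0.68
-14 0.057 peak 9.31 0.69
0 0.062 peak 0.32 0.52
```

Run:
```python
from h import *
im=cv2.imread('pics/w5.png'); g=im.mean(2)
from scipy.signal import find_peaks
for r in (65,75,85,95,105,110,114,117,119,121,123,125,127):
  p=cv2.GaussianBlur(g[r-1:r+2].mean(0)[None],(1,1),0)[0] if 0 else np.convolve(g[r-1:r+2].mean(0),np.ones(3)/3,'same')
  pk=find_peaks(-p[200:450],prominence=12)[0]+200
  print(r,'dark',pk.tolist())
for r in (116,120,123,126): print(r,g[r,270:380:2].astype(int))
```

```text
65 dark [219, 236, 259, 273, 292, 310, 328, 346, 364, 383, 401, 419]
75 dark [216, 235, 253, 271, 290, 309, 327, 346, 365, 375, 383, 393, 402, 411, 421, 430, 440]
85 dark [217, 235, 246, 254, 265, 273, 283, 291, 302, 310, 320, 329, 339, 347, 358, 366, 376, 385, 394, 403, 413, 422, 431, 441]
95 dark [219, 237, 248, 256, 266, 274, 285, 293, 303, 312, 322, 330, 340, 348, 358, 367, 377, 385, 395, 403, 413, 422, 432, 441]
105 dark [223, 240, 258, 277, 295, 313, 331, 349, 359, 367, 376, 385, 394, 404, 412, 421, 430, 439]
110 dark [225, 243, 260, 278, 296, 314, 332, 349, 368, 385, 403, 421, 439]
114 dark [227, 246, 263, 280, 297, 315, 332, 350, 368, 386, 403, 421]
117 dark [230, 247, 264, 281, 301, 318, 333, 350, 368, 385, 403, 420, 443]
119 dark [236, 247, 264, 281, 298, 319, 332, 350, 372, 385, 402, 420]
121 dark [235, 247, 264, 280, 297, 314, 331, 355, 370, 384, 401, 416]
123 dark [233, 248, 279, 303, 330, 355, 369, 384, 400, 414, 433]
125 dark [251, 278, 302, 329, 353, 369, 383, 400, 430]
127 dark []
116 [121 145 166 160 122 105 102 103 117 131 157 168 157 116 103  98 100 114
 141 164 168 149 112 101 100 111 134 158 167 168 143 106 102 116 125 147
 163 169 165 132 111 122 128 139 157 165 169 163 125 106 122 133 151 160
 167]
120 [126 126 136 146 135 107 116 132 133 133 135 145 147 125 113 130 132 132
 133 142 151 142 118 122 124 124 129 136 151 150 133 124 131 132 132 134
 147 157 145 129 126 127 124 117 136 156 154 144 131 131 128 126 135 151
 158]
123 [129 128 122 116 110 108 127 131 132 131 128 128 124 118 120 117 116 116
 117 126 131 124 123 127 128 128 128 126 120 113 111 119 130 131 131 129
 130 130 123 126 105  85  84  85 118 135 128 111  98  97  92 115 126 122
 118]
126 [84 85 84 83 83 86 96 96 96 95 86 84 84 85 84 82 83 84 83 92 97 97 90 86
 85 85 85 85 83 84 83 87 96 97 97 90 85 85 85 84 85 83 83 85 94 98 98 89
 84 84 84 86 86 85 84]
```

Run:
```python
from h import *
A=(.6039,.0875);yaw=np.radians(-3.05);c,sn=np.cos(yaw),np.sin(yaw)
for ph in range(0,80,10):
  x,z=-.022*np.cos(np.radians(ph)),.04+.022*np.sin(np.radians(ph))
  uv=proj('wrist',[A[0]+c*x,A[1]+sn*x,z]); uv2=proj('wrist',[A[0]+c*x-sn*.012,A[1]+sn*x+c*.012,z]); print(ph,uv.round(1),((uv[0]-uv2[0])).round(2))
for u,ph in ((276,20),(293.5,20),(310,20),(327,20),(344,20),(361,20)):
  z=.04+.022*np.sin(np.radians(ph)); p=onz('wrist',(u,119),z)[:2]-A; print(u,((-sn*p[0]+c*p[1])*1e3).round(2))
```

```text
0 [320.8 124. ] 16.54
10 [320.7 123.7] 16.83
20 [320.7 122.4] 17.14
30 [320.6 120.1] 17.45
40 [320.6 116.8] 17.76
50 [320.5 112.5] 18.06
60 [320.5 107.5] 18.33
70 [320.4 101.8] 18.57
276 31.18
293.5 18.96
310 7.44
327 -4.43
344 -16.3
361 -28.16
```

The crests at axis height are at y≈6.5 mod 12, so the nearest groove is at about +0.5. The centre tooth is at -1, so I'll shift +1.4 mm in y and lower.

```bash
python3 -m jog '[[[0,1.4,-25,0,0,0],[0,1.4,-45,0,0,0],[0,1.4,-54,0,0,0],[0,1.4,-54,0,0,0],[0,1.4,-54,0,0,0]]]';  python3 -m jog '[[[0,0,-1,0,0,0],[0,0,-2,0,0,0],[0,0,-2.5,0,0,0],[0,0,-2.5,0,0,0]]]'
```

```text
t: 11.92
ee_pos: [0.5102, 0.0947, 0.0513]
eef_rot: [-180.0, -0.1, -3.1]
ft_force: [-0.4, -0.5, -1.7]
gripper_width: 0.0151
grasp_force: 45.0
t: 12.42
ee_pos: [0.5096, 0.0951, 0.0481]
eef_rot: [180.0, -0.0, -3.1]
ft_force: [0.0, 0.5, -1.8]
gripper_width: 0.0151
grasp_force: 45.0
```

Run:
```python
from h import *
from scipy.signal import find_peaks
L=[]
for i in range(5): 
  s=read_state();L.append(s['ee_pos']);im=get_image('wrist')
L=np.array(L);print((L*1e3).round(1).tolist())
cv2.imwrite('pics/w6.png',im[:,:,::-1]); g=im.mean(2)
p=proj('wrist',[.5096+.0619,.0951-.0033,.040]);print(p)
r0=int(p[1])
for r in range(r0-40,r0+12,3): print(r,g[r,220:430:3].astype(int).tolist())
```

```text
[[509.6, 95.1, 48.1], [509.5, 95.1, 48.1], [509.6, 95.1, 48.1], [509.6, 95.1, 48.1], [509.6, 95.0, 48.1]]
[321.50710779 145.96182402]
105 [112, 128, 177, 186, 178, 192, 178, 118, 112, 157, 185, 186, 175, 188, 191, 127, 114, 162, 186, 186, 176, 182, 194, 148, 114, 122, 171, 186, 176, 178, 193, 176, 115, 135, 183, 186, 176, 174, 189, 190, 124, 149, 185, 186, 177, 173, 185, 194, 144, 123, 165, 186, 177, 172, 181, 192, 174, 122, 178, 186, 177, 170, 178, 190, 189, 144, 186, 186, 178, 170]
108 [110, 112, 126, 168, 175, 184, 186, 124, 110, 113, 156, 176, 174, 181, 189, 142, 111, 120, 168, 177, 173, 179, 189, 163, 112, 114, 138, 175, 172, 177, 188, 181, 115, 115, 153, 176, 172, 176, 187, 187, 124, 122, 173, 177, 170, 174, 185, 189, 140, 148, 175, 176, 169, 173, 183, 189, 162, 117, 153, 176, 168, 172, 181, 188, 181, 126, 174, 176, 167, 171]
111 [112, 109, 113, 132, 164, 172, 181, 147, 112, 110, 115, 145, 164, 171, 182, 160, 112, 110, 121, 159, 165, 172, 181, 173, 114, 111, 146, 166, 165, 172, 182, 178, 118, 119, 154, 165, 165, 172, 181, 182, 126, 114, 137, 165, 166, 173, 181, 182, 143, 119, 1
[... 4628 characters left out ...]
 237, 236, 236, 236, 235, 234, 234, 234, 233, 233, 232, 233, 232, 231, 231, 230, 223, 217, 218, 221, 213, 161, 143, 193, 213, 211, 213, 211, 188, 142, 160, 208, 214, 211, 209, 203, 149, 149, 203, 207, 210, 209, 208, 169, 143, 194, 208, 210, 211, 209, 185, 150, 214, 218, 217, 217, 218, 217, 217, 216, 216, 216, 215, 210, 157, 145, 145, 145, 145]
156 [235, 234, 234, 233, 233, 233, 232, 232, 231, 231, 231, 230, 229, 229, 228, 228, 219, 216, 207, 215, 212, 213, 204, 172, 203, 211, 208, 215, 206, 210, 182, 195, 213, 206, 213, 204, 211, 197, 195, 211, 203, 211, 211, 212, 202, 196, 208, 208, 209, 208, 210, 207, 165, 212, 216, 216, 215, 215, 215, 215, 214, 214, 214, 206, 151, 145, 144, 144, 145, 145]
```

The teeth now read at columns 277..366 and the grooves about 3 px to their right, so I'll shift y by -1.7 mm. Then I'll lower to bar contact.

```bash
python3 -m jog '[[[0,-1.7,0,0,0,0],[0,-1.7,-0.5,0,0,0],[0,-1.7,-1,0,0,0],[0,-1.7,-1,0,0,0]]]';  python3 -m jog '[[[0,0,-0.3,0,0,0],[0,0,-0.3,0,0,0]]]'
```

```text
t: 13.18
ee_pos: [0.5096, 0.0933, 0.0471]
eef_rot: [180.0, -0.0, -3.1]
ft_force: [-1.0, 0.4, -0.9]
gripper_width: 0.0143
grasp_force: 45.0
t: 13.42
ee_pos: [0.5096, 0.0933, 0.047]
eef_rot: [-180.0, 0.0, -3.1]
ft_force: [-1.7, -0.1, 3.6]
gripper_width: 0.0147
grasp_force: 45.0
```

```bash
python3 -m jog '[[[3,-0.15,0.1,0,0,0],[6,-0.3,0.1,0,0,0],[8.5,-0.45,0.1,0,0,0],[8.5,-0.45,0.1,0,0,0]]]';  python3 -m jog '[[[0.5,0,0,0,0,0],[1,-0.05,0,0,0,0],[1.5,-0.1,0,0,0,0],[2,-0.1,0,0,0,0],[2,-0.1,0,0,0,0]]]'; python3 -m jog '[[[0.5,0,0,0,0,0],[1,-0.05,0,0,0,0],[1,-0.05,0,0,0,0]]]'
```

```text
t: 13.92
ee_pos: [0.5171, 0.0929, 0.047]
eef_rot: [-180.0, 0.1, -3.1]
ft_force: [-3.7, -0.2, 5.3]
gripper_width: 0.0147
grasp_force: 45.0
t: 14.55
ee_pos: [0.5171, 0.0929, 0.047]
eef_rot: [-179.9, 0.4, -3.1]
ft_force: [-9.2, 0.3, 10.4]
gripper_width: 0.0147
grasp_force: 45.0
t: 14.92
ee_pos: [0.5191, 0.0928, 0.047]
eef_rot: [-179.9, 0.2, -3.1]
ft_force: [-5.2, -0.1, 6.2]
gripper_width: 0.015
grasp_force: 45.0
```

Stick-slip on the bar from too much down force. I'll lighten it in z.

```bash
python3 -m jog '[[[0,0,0.3,0,0,0],[0,0,0.3,0,0,0],[0,0,0.3,0,0,0]]]'; python3 -c "
from h import *;s=read_state();print(s['ee_pos'],s['eef_rot'],s['torque'])"
```

```text
t: 15.3
ee_pos: [0.5213, 0.0929, 0.0471]
eef_rot: [180.0, -0.0, -3.1]
ft_force: [0.6, 1.1, -0.7]
gripper_width: 0.0152
grasp_force: 45.0
[0.52134256 0.09288668 0.04706234] [ 1.79985744e+02 -2.60006205e-02 -3.08205020e+00] [0.00121653 0.14754489 0.05241992]
```

```bash
python3 -m jog '[[[0.5,0,0,0,0,0],[1,-0.05,0,0,0,0],[1,-0.05,0,0,0,0]]]';python3 -m jog '[[[0.5,0,0,0,0,0],[1,-0.05,0,0,0,0],[1,-0.05,0,0,0,0]]]'
```

```text
t: 15.68
ee_pos: [0.5222, 0.0927, 0.0471]
eef_rot: [180.0, -0.0, -3.1]
ft_force: [1.6, -0.2, -0.9]
gripper_width: 0.0145
grasp_force: 45.0
t: 16.05
ee_pos: [0.5232, 0.0926, 0.0472]
eef_rot: [180.0, -0.0, -3.1]
ft_force: [-0.2, 0.2, -2.2]
gripper_width: 0.0152
grasp_force: 45.0
```

```bash
python3 -c "
from h import *;s=read_state();print(s['ee_pos'],s['eef_rot'],s['torque'])"
```

```text
[0.52319031 0.09263286 0.04719266] [ 1.79993394e+02 -1.46811407e-02 -3.09677212e+00] [-0.04970178  0.20166248 -0.04168327]
```

```bash
python3 -m jog '[[[0.5,0,0,0,0,0],[1,-0.05,0,0,0,0],[1,-0.05,0,0,0,0]]]';python3 -m jog '[[[0.5,0,0,0,0,0],[1,-0.05,0,0,0,0],[1,-0.05,0,0,0,0]]]'
```

```text
t: 16.42
ee_pos: [0.5239, 0.0926, 0.0471]
eef_rot: [180.0, 0.0, -3.1]
ft_force: [-0.1, 0.2, -1.4]
gripper_width: 0.015
grasp_force: 45.0
t: 16.8
ee_pos: [0.5241, 0.0925, 0.047]
eef_rot: [-180.0, 0.1, -3.1]
ft_force: [-3.8, -0.8, 1.5]
gripper_width: 0.0151
grasp_force: 45.0
```

```bash
python3 -m jog '[[[0.5,0,0,0,0,0],[1,-0.05,0,0,0,0],[1,-0.05,0,0,0,0]]]'
python3 - <<'E'
from h import *
s=read_state();print(s['ee_pos'],s['eef_rot'],s['torque'])
im=save('wrist','w7.png'); g=im.mean(2)
A=(.6039,.0875);c,sn=np.cos(np.radians(-3.05)),np.sin(np.radians(-3.05))
P=lambda x,y,z:proj('wrist',[A[0]+c*x-sn*y,A[1]+sn*x+c*y,z]).round(1)
print(P(-.017,0,.0425),P(-.022,0,.0425),P(-.026,0,.0375),P(-.023,0,.0425),P(-.026,.0825,.0375),P(-.026,-.0825,.0375))
# bar front edge on either side of leaf
for u in (235,245,400,410): print(u,[int(v) for v in g[118:150,u]])
r=int(P(-.022,0,.0425)[1])
for k in range(r-14,r+16,2): print(k,g[k,265:385:3].astype(int).tolist())
E
```

```text
t: 17.18
ee_pos: [0.5242, 0.0926, 0.047]
eef_rot: [-180.0, 0.2, -3.1]
ft_force: [-7.4, -0.3, 5.9]
gripper_width: 0.0153
grasp_force: 45.0
[0.52417275 0.09257483 0.04699283] [-179.95803841    0.23509222   -3.09023373] [ 0.00404288  1.66778153 -0.03879494]
[323.1 145. ] [323.1 154.3] [323.1 160.3] [323.1 156.1] [177.4 160.5] [469.  160.1]
235 [123, 122, 123, 123, 123, 125, 126, 126, 128, 129, 131, 135, 143, 155, 168, 177, 185, 192, 195, 197, 195, 193, 190, 186, 180, 170, 157, 147, 140, 134, 121, 100]
245 [215, 214, 212, 210, 209, 208, 206, 204, 201, 198, 197, 200, 201, 199, 195, 188, 179, 164, 145, 127, 117, 114, 113, 113, 113, 113, 113, 112, 111, 112, 113, 116]
400 [189, 188, 187, 186, 186, 186, 186, 187, 187, 185, 185, 184, 185, 185, 186, 185, 183, 180, 180, 180, 182, 183, 183, 182, 181, 179, 177, 176, 175, 174, 172, 170]
410 [149, 149, 149, 147, 147, 147, 147, 147, 147, 147, 147, 151, 155, 156, 157, 156, 153, 149, 145, 139, 130, 125, 123, 121, 125, 128, 129, 132, 134, 135, 136, 132]
140 [117, 113, 137, 166, 172, 178, 191, 174, 117, 115, 155, 172, 172, 179, 191, 180, 116, 121, 146, 1
[... 2272 characters left out ...]
 221, 219, 216, 216, 217, 216, 217, 218, 215, 217, 218, 216, 215, 215, 172, 215, 221]
164 [239, 190, 201, 202, 186, 175, 174, 176, 156, 155, 159, 215, 215, 214, 201, 202, 200, 192, 218, 218, 219, 221, 222, 220, 219, 216, 216, 217, 216, 217, 218, 215, 217, 217, 215, 213, 211, 169, 221, 224]
166 [220, 156, 151, 151, 150, 150, 149, 151, 150, 151, 152, 173, 172, 170, 154, 153, 152, 154, 211, 213, 219, 220, 222, 220, 218, 215, 216, 216, 212, 213, 213, 208, 199, 198, 197, 182, 172, 166, 203, 205]
168 [170, 141, 147, 146, 148, 150, 148, 151, 150, 151, 152, 151, 148, 149, 149, 149, 148, 150, 171, 200, 219, 219, 222, 217, 212, 197, 198, 197, 174, 172, 173, 167, 154, 154, 152, 151, 152, 161, 153, 153]
```

The tips are at row 145–146 against a predicted groove floor at 145.0, and the gullets are at 156 as expected. Force rises without motion, so the leaf is home. Now I'll press to about 9 N.

```bash
python3 -m jog '[[[0.4,0,0,0,0,0],[0.4,0,0,0,0,0],[0.4,0,0,0,0,0],[0.4,0,0,0,0,0],[0.4,0,0,0,0,0],[0.4,0,0,0,0,0],[0.4,0,0,0,0,0]]]'
```

```text
t: 18.1
ee_pos: [0.5242, 0.0926, 0.047]
eef_rot: [-179.9, 0.3, -3.1]
ft_force: [-9.4, 0.5, 5.7]
gripper_width: 0.015
grasp_force: 45.0
```

9.4 N held for about 0.8 s. I'll relax, open and retreat upward.

```bash
python3 -m jog '[[[-0.8,0.05,0,0,0,0],[-1.6,0.1,0,0,0,0],[-1.6,0.1,0,0,0,0]]]'; python3 -m jog '[[[0,0,0,0,0,0],[0,0,0,0,0,0],[0,0,0,0,0,0],[0,0,0,0,0,0],[0,0,0,0,0,0],[0,0,0,0,0,0]]]' 0.5; python3 -m jog '[[[0,0,5,0,0,0],[0,0,15,0,0,0],[0,0,35,0,0,0],[0,0,65,0,0,0],[0,0,100,0,0,0],[0,0,100,0,0,0],[0,0,100,0,0,0]]]'
python3 - <<'E'
from h import *
im=save('wrist','w8.png'); g=im.mean(2)
A=(.6039,.0875);c,sn=np.cos(np.radians(-3.05)),np.sin(np.radians(-3.05))
P=lambda x,y,z:proj('wrist',[A[0]+c*x-sn*y,A[1]+sn*x+c*y,z]).round(1)
for y in(-.0235,.0005,.0245): print(P(-.017,y,.0425),P(-.023,y,.0425))
r=int(P(-.022,0,.0425)[1])
for k in range(r-8,r+7): print(k,g[k,275:372:3].astype(int).tolist())
E
```

```text
t: 18.48
ee_pos: [0.5242, 0.0926, 0.047]
eef_rot: [180.0, 0.1, -3.1]
ft_force: [-4.9, -0.2, 1.5]
gripper_width: 0.0149
grasp_force: 45.0
t: 19.23
ee_pos: [0.5249, 0.0926, 0.0472]
eef_rot: [180.0, -0.0, -3.1]
ft_force: [-0.6, 0.1, -0.2]
gripper_width: 0.0434
grasp_force: 0.0
t: 20.1
ee_pos: [0.5245, 0.0929, 0.1474]
eef_rot: [-180.0, 0.0, -3.1]
ft_force: [0.2, 0.5, -0.6]
gripper_width: 0.044
grasp_force: 0.0
[350.7 133.7] [350.5 140.8]
[322.8 133.7] [322.8 140.8]
[294.8 133.8] [295.  140.9]
131 [110, 129, 157, 177, 147, 110, 146, 162, 179, 137, 118, 158, 165, 180, 129, 135, 161, 168, 180, 122, 142, 162, 171, 177, 118, 156, 163, 174, 174, 115, 151, 163, 176]
132 [109, 113, 143, 171, 151, 108, 130, 155, 175, 142, 112, 145, 161, 176, 131, 122, 152, 164, 176, 123, 136, 154, 168, 174, 117, 145, 156, 172, 170, 111, 142, 156, 171]
133 [110, 109, 130, 164, 154, 106, 123, 150, 170, 145, 108, 140, 162, 172, 133, 111, 152, 159, 172, 123, 127, 153, 165, 170, 114, 138, 149, 166, 166, 103, 122, 141, 156]
134 [111, 111, 123, 154, 155, 107, 125, 165, 164, 147, 114, 163, 175, 168, 134, 115, 181, 159, 1
[... 1199 characters left out ...]
 94, 94, 93, 94, 93]
142 [113, 114, 113, 113, 115, 201, 211, 223, 214, 203, 214, 225, 217, 209, 203, 212, 224, 212, 205, 208, 216, 215, 176, 141, 143, 143, 142, 136, 106, 106, 106, 106, 105]
143 [141, 142, 141, 140, 140, 205, 214, 225, 215, 212, 216, 225, 217, 211, 210, 214, 225, 214, 213, 211, 216, 217, 178, 145, 144, 143, 144, 139, 117, 117, 117, 118, 117]
144 [182, 181, 180, 179, 177, 207, 213, 219, 214, 214, 216, 218, 214, 212, 211, 212, 217, 213, 215, 211, 212, 213, 178, 146, 144, 144, 144, 141, 128, 128, 128, 129, 129]
145 [211, 211, 210, 209, 206, 209, 212, 215, 214, 214, 216, 214, 212, 212, 210, 212, 212, 213, 215, 211, 209, 210, 182, 155, 145, 144, 145, 142, 137, 137, 137, 137, 138]
```

After release all five tips sit at row 134–135 (floor predicted at 133.7) and the gullets at row 141 (predicted 140.8), even across the leaf. The gripper is clear, so I'll hand in.

```bash
python3 -c "
from h import *;print(close_job())"
```

```text
the job is handed in; nothing more can be done
None
```

The coarse leaf is seated in the thread with all five teeth home, was pressed at about 9.4 N for roughly 0.8 s, and was released flat on the rest bar; I handed the job in at about 20 s and got no verdict back.

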